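# Set the speed and hold the cup down on the press-to-run grinder

## Robot

A 6-joint arm with a two-finger parallel gripper is mounted at the origin on the work surface. World frame = base frame: x ahead of the robot, y to its left, z up, the work surface at z = 0. Lengths are in m, angles in degrees, forces in N, time in s.
With the tool pointing down it reaches from about 0.4 to 0.825 m from the base axis. Payload 7 kg.
Tool frame: the origin (TCP) lies at the very end of the fingers, on their centre line; the grasp point (between the pads) lies 19 mm behind it; z points along the fingers, y is the direction in which the jaws open and shut (so a half turn about z gives the same grasp; the last joint's range is limited). The gripper opens to 88 mm and grips with 3 to 60 N. Pads are 19 mm wide; open, the fingers measure 130 mm over their backs; the gripper's body (78 mm by 193 mm) begins 47 mm behind the grasp point.
Start: joints at [-50.93, 20.546, 0.682, 0, -70.136, -16.507], TCP at [0.259, -0.623, 0.195] pointing down, gripper open.
Joint ranges: [-176.03, 176.03], [-82.01, 121.73], [-58.28, 71.71], [-173.87, 95.51], [-174.79, -0.11], [-173.66, 173.66]. Speed limits (degrees/s): [136.94, 136.94, 172.46, 180, 180, 180].

## Interface

Orientations are given as [roll, pitch, yaw] about the fixed x, y, z axes, in that order (R = Rz(yaw) Ry(pitch) Rx(roll)).
In Python, from plant import ctrl gives the robot as it stands.
- The arm moves only by the tool move_arm, never from a script. Its argument "increments" is a list of rows, each a list of 2 entries, a list of its own where there are three numbers: the shift along the world's x, y, z in mm, then the turn about the world's z in rad. A call has exactly 8 rows; each row shifts and turns the pose as measured when the row begins; what a row does not reach is not made up. A row lasts 1/10 s, in which the tool goes at most 50 mm and 8.59 degrees, less where a joint would pass 70% of its speed; a pose out of reach is approached as far as the arm can. A call with a gripper value outside its range is refused whole. "jaw" is the gripper command: -1 is shut, 1 is fully open, values between are in proportion, set as the call begins (left out, the last holds). The fingers move at their own pace and stop on an object; the grip force is fixed at half the most. Time passes only in rows, so rows that do not move let the fingers close, or fill a call up. It gives the time, the measured TCP pose, the force and the opening at its end, in the units of the state.
- ctrl.get_obs(): the state, without advancing time (a new reading comes with each control period).
- ctrl.snapshot(name): name is "side" or "top"; returns a dict with "color" (420x560x3 uint8, red, green, blue), "fx", "fy", "cx", "cy" (pixels), "R" (3x3) and "t" (3): a world point X has camera coordinates R X + t. Camera axes: x right, y down, z forward; pixel columns grow to the right and rows downward; lengths in m; the calibration is good to about 2 mm. A picture is of the moment at which its call begins. There is no depth.
- ctrl.close_job(): hands the job in, once; it reports no verdict.
The state is a dict: "clock": time; "joint_pos": joint angles; "qvel": joint speeds; "tau": joint torques, N m; "tool_pos": TCP position; "orientation": TCP orientation; "force": force on the tool from outside, world axes, zero at the start; "moment": the same for the moment, N m; "opening": finger opening in m.
Only numpy, scipy, OpenCV 4.12 (cv2) and the standard library are available. Lean on these libraries where they do the work, as an engineer would, in place of code of your own. Each camera call takes 0.05 s, during which the arm holds its last target.

## Task

On the small press-to-run grinder, swing the speed lever from off to upright, level with the green mark, and leave it there. Then take the closed steel cup off its coaster by the black bar on its lid, turn it until the cross-shaped lug under it meshes with the cross socket of the grinder, and push it fully home against the spring. Finish while still gripping the cup and holding it pressed down, do not let go; and leave the other things on the table where they stand.

Things in the scene. Friction and masses are not known exactly. Their poses are not given: they have to be found in the camera images.
- mill: Sage-green grinder base, fixed. Housing 150 (x) by 130 (y) mm, top 62 mm up with a black disc of radius 45 mm on it; a lever pod 110 by 62 mm, 52 mm high, joins its left side (centre at y +103 mm). Origin on the table straight under the drive socket; -x is its front with vent slots, y points to the lever side, z up.
- drive_mouth (a point): Centre of the socket's mouth, on top of a square aluminium block 43 mm wide and 21 mm high, 85 mm above the table. The socket is a cross of two slots, each 10.5 mm wide, 34 mm long, 21 mm deep, with square edges. x and y axes run along the slots and the block's sides, z up; the block stands at any angle about the vertical and does not turn below about 0.25 N m.
- ejector (a joint): Travel in m of the sprung brass pin (10 mm thick) in the middle of the socket, 0 at rest with its top 7 mm below the mouth, growing downwards; it pushes up with 2 N at 0 and 0.45 N more per mm. The cup is home at about 0.009; the pin's own stop is at 0.011. Let go, the spring lifts the cup 6 mm or more.
- lever (a joint): Angle in rad of the speed lever, 0 at off (leaning 0.9 rad towards the mill's -x), 0.9 upright at the green mark, 1.8 leaning the other way; the hinge axis is the mill's y. It stays where it is left; about 1 N at the knob moves it.
- lever_knob (a point): Middle of the lever's red knob, a disc of radius 10 mm and 16 mm wide along the mill's y, flat on both ends, 70 mm from the hinge. The steel rod below it is 8 mm thick.
- lever_hinge (a point): Point on the lever's hinge axis, straight under the upright knob, 105 mm to the mill's +y from its origin and 52 mm above the table; axes as the mill's. A dial disc of radius 22 mm with the green mark on top stands beside it from 23 mm to 29 mm further out.
- cup: Closed steel cup, radius 31 (lid 33) mm, 0.2 kg. Origin: lowest point of the lug, z up, x along the black bar (brass clip at +x). Lug: a cross of two blades along the cup's x and y, 8 mm thick, 28 mm long, 16 mm tall, the lowest 4 mm tapered to an edge. Flat underside at z 16 mm, lid top 82, bar top 122; home, the underside lies on the aluminium block. A quarter turn gives the same fit.
- cup_grip (a point): Place to grip the black bar on the lid: middle of the bar, 106 mm above the cup's origin. The bar is 46 mm long (cup's x), 16 mm thick (cup's y), from 82 to 122 mm above the cup's origin.
- coaster: Round loose beech coaster, radius 48 mm, 18 mm thick, with a hole of radius 20 mm that the cup's lug hangs in. Origin under its centre.
- mate: Bystander: matte grey ceramic mate, radius 40 mm, 82 mm high. Origin under its centre.
- dispenser: Bystander: stainless push dispenser for sweetener tablets, radius 24 mm, 94 mm high. Origin under its centre.
- bombilla: Bystander: steel bombilla lying on the table, 182 mm long, its origin near the middle of its length, x towards the spoon end.
- tin: Bystander: white ceramic jar with wooden lid, radius 40 mm, 110 mm high. Origin under its centre.
- flask: Bystander: cream flask with black cap, radius 42 mm, 150 mm high. Origin under its centre.
There are look-alikes about, which are no part of the job. Leave any purple look-alike of the mill alone.

How it is judged (in metres and radians):
On the way, in this order (a step that is already met when the one before it is completed fails the run):
1. the speed lever stands upright while the cup still waits on its coaster (value of joint lever between 0.77 and 1.03 rad and velocity of joint lever between -0.1 and 0.1 rad/s and distance of cup from where it was at the start of the episode below 0.03 m), for 0.3 s.
2. the cup is lifted off its coaster in the fingers (height (world z) of cup above 0.04 m and contact force between the fingers and cup above 0.5 N), for 0.2 s.
At the end, for the whole second after the job is handed in: Lever within 0.13 rad of upright; cup lug meshed in the socket (centre within 4 mm, tilt under 0.07 rad, turn within 0.14 rad modulo a quarter turn), within 2 mm of home, spring pin pressed in over 7 mm; cup at rest, still gripped and held down (value of joint lever between 0.77 and 1.03 rad and value of joint ejector above 0.007 m and z of cup in the frame of drive_mouth below -0.0138 m and horizontal distance between cup and drive_mouth below 0.004 m and angle between cup's own z axis and vertical below 0.07 rad and (angle between the x axis of cup and the x axis of drive_mouth, either way round below 0.14 rad or angle between the x axis of cup and the y axis of drive_mouth, either way round below 0.14 rad) and contact force between the fingers and cup above 0.5 N and linear speed of cup below 0.02 m/s); the arm keeps its last pose, push and grip.
It fails at once if a bystander (mate, dispenser, bombilla, jar or flask) is moved more than 30 mm (distance of any of mate, dispenser, bombilla, tin, flask from where it was at the start of the episode above 0.03 m).
It also fails if it takes over 54 s, if anything falls off the work surface, if the arm or the gripper's body presses on something with over 40 N, if the wrist force passes 120 N, or if a joint passes its speed limit or range.

## Working session

There is one attempt and no reset: what is moved stays moved. The work goes in short steps, Python scripts to look and compute and a tool call to move; the robot and the scene stay as the last step left them, time stands still between calls to the robot, and variables do not carry over. Pictures are saved under pics/ and viewed, and the job is handed in when it is done.

Besides the shell and the picture viewer there is one more tool, called by a JSON object that holds its "name" and its "arguments". move_arm: Moves the arm, as the interface text tells. Its arguments: {"type":"object","properties":{"increments":{"type":"array","items":{"type":"array"}},"jaw":{"type":"number"}},"required":["increments"]}

```bash
mkdir -p pics; ls
cat > h.py <<'E'
import numpy as np,cv2,pickle
from plant import ctrl
def snap(n,tag):
    s=ctrl.snapshot(n); cv2.imwrite(f'pics/{tag}.png',s['color'][:,:,::-1]); pickle.dump(s,open(f'pics/{tag}.pkl','wb')); return s
def load(tag): return pickle.load(open(f'pics/{tag}.pkl','rb'))
def proj(s,X):
    c=np.array(s['R'])@np.array(X,float)+np.array(s['t']).ravel(); return np.array([s['fx']*c[0]/c[2]+s['cx'],s['fy']*c[1]/c[2]+s['cy']])
def ray(s,u,v):
    R=np.array(s['R']);t=np.array(s['t']).ravel(); d=R.T@np.array([(u-s['cx'])/s['fx'],(v-s['cy'])/s['fy'],1]); return -R.T@t,d
def onz(s,u,v,z):
    o,d=ray(s,u,v); return o+d*(z-o[2])/d[2]
def tri(s1,p1,s2,p2):
    o1,d1=ray(s1,*p1);o2,d2=ray(s2,*p2); k=np.linalg.lstsq(np.c_[d1,-d2],o2-o1,rcond=None)[0]
    a=o1+d1*k[0];b=o2+d2*k[1]; return (a+b)/2,np.linalg.norm(a-b)
E
python3 - <<'E'
from h import *
for n in('side','top'):
    s=snap(n,n+'0'); print(n,s['fx'],s['cx'],s['cy'],-np.array(s['R']).T@np.array(s['t']).ravel(), np.array(s['R'])[2])
print(ctrl.get_obs())
E
```

```text
pics
side 435.0591770818504 279.5003044659413 209.5685441170642 [0.35054345 0.87233581 0.83655571] [ 0.11945758 -0.77691938 -0.61816354]
top 467.3817013111152 279.5526974925962 209.27053812873962 [ 0.27957891 -0.04868787  1.15420632] [ 0.20523788  0.00379876 -0.97870475]
{'clock': 0.1, 'joint_pos': array([-5.09305919e+01,  2.05882216e+01,  6.39780269e-01, -1.86042312e-02,
       -7.01364168e+01, -1.65067453e+01]), 'qvel': array([-0.04686762, -0.1440417 ,  0.17862371,  0.17689877,  0.11838072,
        0.01524513]), 'tau': array([-7.59136801e-04, -5.84161556e+01,  2.93751687e+01,  7.01552957e+00,
        1.01834658e-02, -5.82473717e-05]), 'tool_pos': array([ 0.25878243, -0.62289925,  0.19460939]), 'orientation': array([ 1.79913669e+02, -7.34361424e-03, -1.57443666e+02]), 'force': array([-0.77606866,  0.29675436,  0.40829277]), 'moment': array([-0.00723699, -0.05916787, -0.01471634]), 'opening': 0.08774059224799047}
```

View pics/side0.png

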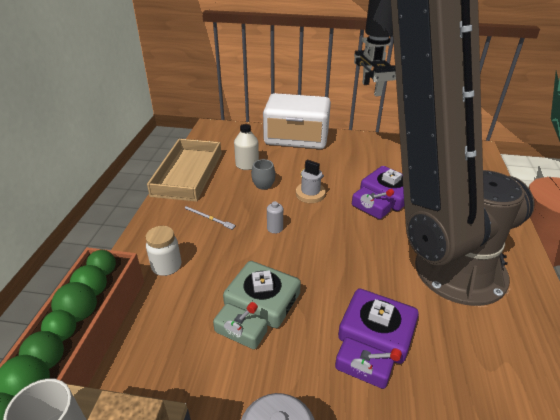

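View pics/top0.png

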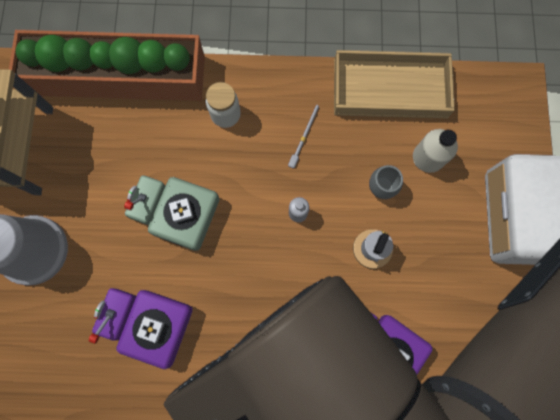

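Candidates:
- **Mill:** the sage-green one at side (262,285) / top (182,211) matches. The purple look-alikes at side (380,315) and (388,182) do not.
- **Cup:** the steel cup with a black bar on a beech coaster at side (312,182) / top (375,247) matches. The dispenser at side (275,217) and the mate at side (263,175) are not it.

Next, close crops to check.

Run:
```python
import cv2,numpy as np
a=cv2.imread('pics/side0.png');b=cv2.imread('pics/top0.png')
r=lambda i,x,y,w,h,n:cv2.imwrite(f'pics/{n}.png',cv2.resize(i[y:y+h,x:x+w],None,fx=8,fy=8,interpolation=cv2.INTER_CUBIC))
r(a,208,258,100,75,'c1');r(b,118,165,100,75,'c2')
x=np.vstack([np.hstack([cv2.resize(a[150:210,285:345],(400,400),interpolation=2),cv2.resize(b[220:280,345:405],(400,400),interpolation=2)])]);cv2.imwrite('pics/c3.png',x)
```

```text
(no output)
```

View pics/c1.png

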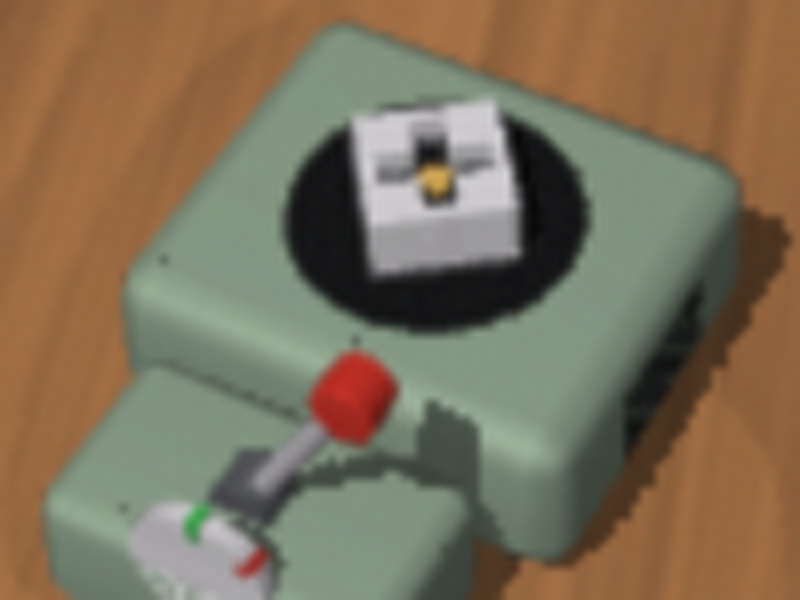

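View pics/c2.png

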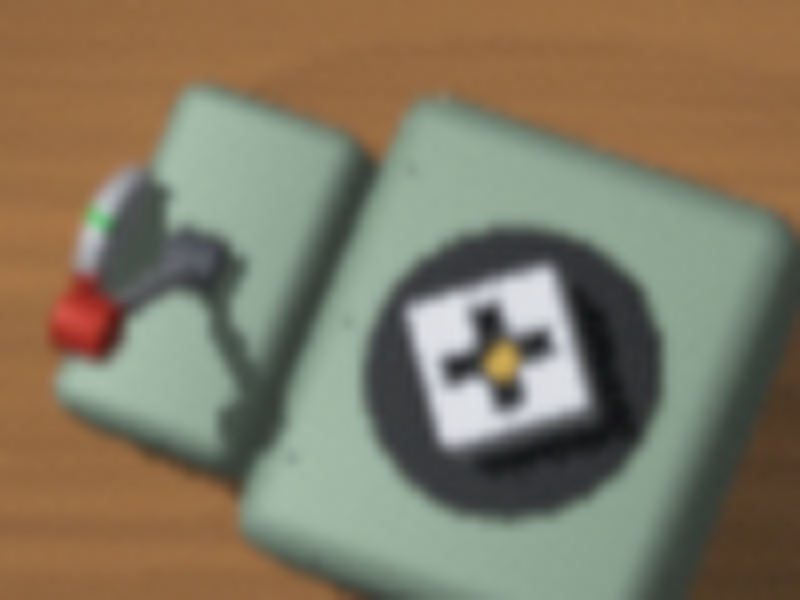

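View pics/c3.png

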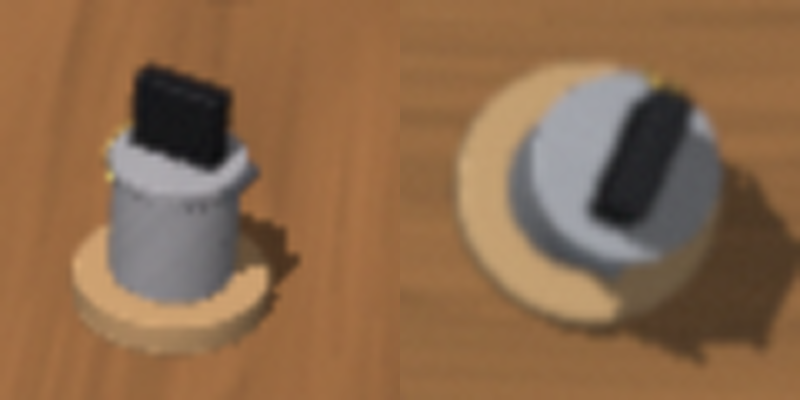

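```bash
cat > meas.py <<'E'
from h import *
def comp(m,near):
    n,l,st,c=cv2.connectedComponentsWithStats(m.astype(np.uint8)); 
    k=min((i for i in range(1,n) if st[i,4]>15),key=lambda i:np.hypot(*(c[i]-near))); return l==k,c[k]
def rect(s,m,z):
    cs,_=cv2.findContours(cv2.resize(m.astype(np.uint8),None,fx=1,fy=1),cv2.RETR_EXTERNAL,cv2.CHAIN_APPROX_NONE)
    c=max(cs,key=cv2.contourArea)[:,0]
    P=np.array([onz(s,u,v,z)[:2] for u,v in c])*1000
    (x,y),(w,h),a=cv2.minAreaRect(P.astype(np.float32)); return x,y,w,h,a
E
python3 - <<'E'
from meas import *
S=load('side0');T=load('top0')
for s,n,blk,bar,kn in((S,'side',(262,280),(312,168),(252,308)),(T,'top',(181,210),(380,242),(128,205))):
    c=s['color'].astype(int);R,G,B=c[...,0],c[...,1],c[...,2]
    m,cc=comp((c.min(2)>(195 if n=='side' else 170))&(c.max(2)-c.min(2)<40),blk); mm=cv2.morphologyEx(m.astype(np.uint8),cv2.MORPH_CLOSE,np.ones((5,5)))
    print(n,'block',cc,m.sum(),rect(s,mm,.085))
    m,cc=comp(c.max(2)<60,bar); print(n,'bar',cc,m.sum(),rect(s,m,.124),onz(s,*cc,.108))
    m,cc=comp((R>130)&(G<70)&(B<70),kn); print(n,'knob',cc,m.sum()); 
    if n=='side':k=cc
    else: print('knob',tri(S,k,s,cc))
    hsv=cv2.cvtColor(s['color'],cv2.COLOR_RGB2HSV)
    m,cc=comp((hsv[...,0]>45)&(hsv[...,0]<80)&(hsv[...,1]>110)&(hsv[...,2]>90),(232,323) if n=='side' else (130,192)); print('green',cc,m.sum())
    m,cc=comp((G>R+8)&(abs(G-B)<40)&(hsv[...,1]<90),blk); print('green body',m.sum(),rect(s,m,.062))
    print('brass',[ (int(u),int(v)) for v,u in np.argwhere((hsv[...,0]>15)&(hsv[...,0]<30)&(hsv[...,1]>150)&(R>150))][:60])
c=T['color'].astype(int)
print('tcp proj',proj(T,ctrl.get_obs()['tool_pos']),proj(S,ctrl.get_obs()['tool_pos']))
# bystander positions approx
for nm,p,z in(('mate',(387,180),.082),('disp',(298,204),.09),('tin',(221,97),.11),('flask',(447,139),.15),('bomb1',(317,106),0),('bomb2',(293,163),0),('coaster',(373,249),.018)): print(nm,onz(T,*p,z))
E
```

```text
side block [256.57142857 283.0952381 ] 21 (505.25030517578125, 204.9334259033203, 12.19312858581543, 13.231462478637695, 27.821985244750977)
side bar [311.62576687 167.19018405] 163 (425.53515625, -245.74253845214844, 39.81047439575195, 77.10999298095703, 5.00626802444458) [ 0.42638954 -0.26905633  0.108     ]
side knob [251.30985915 307.12676056] 71
green [ 88.87043189 269.50830565] 602
green body 3165 (503.4067077636719, 241.28012084960938, 216.73565673828125, 155.04458618164062, 72.04669189453125)
brass [(380, 312)]
top block [179.64285714 209.16190476] 210 (497.1094055175781, 188.7289276123047, 42.08028030395508, 42.143218994140625, 18.138988494873047)
top bar [380.79487179 243.58974359] 156 (425.0435485839844, -271.7494812011719, 17.07451629638672, 46.76128005981445, 65.8504867553711) [ 0.42685155 -0.27502467  0.108     ]
top knob [127.75  204.625] 40
knob (array([0.49713919, 0.30062991, 0.1154903 ]), np.float64(0.0012881691800385236))
green [146.62283737  50.03114187] 289
green body 3223 (503.3515625, 215.47671508789062, 196.0299530029297, 146.22128295898438, 72.5796127319336)
brass []
tcp proj [565.73293622 326.64354248] [369.65683361  97.64266705]
mate [ 0.58315594 -0.29765466  0.082     ]
disp [ 0.51659613 -0.08718925  0.09      ]
tin [0.76986499 0.10417601 0.11      ]
flask [ 0.66442976 -0.41969948  0.15      ]
bomb1 [ 0.80372084 -0.13499267  0.        ]
bomb2 [ 0.64443994 -0.07523662  0.        ]
coaster [ 0.42564689 -0.27526533  0.018     ]
```

```bash
cat >> meas.py <<'E'
O=np.array([.4971,.1887,0.]);yaw=np.radians(-17.4)
X=np.array([np.cos(yaw),np.sin(yaw),0]);Y=np.array([-np.sin(yaw),np.cos(yaw),0]);Z=np.array([0,0,1.])
H=O+.105*Y+.052*Z
def knob(q,r=.07): return H+r*(np.sin(q-.9)*X+np.cos(q-.9)*Z)
E
python3 - <<'E'
from meas import *
S=load('side0');T=load('top0')
for q in(0,.2,.4,.9): print(q,knob(q),proj(S,knob(q)),proj(T,knob(q)))
for s,n in((S,'s'),(T,'t')):
    print(n,'hinge',proj(s,H),'greenmark',proj(s,H+.026*Y+.02*Z),'redoff',proj(s,H+.026*Y+.02*(np.sin(-.9)*X+np.cos(.9)*Z)))
    print('block corners',[proj(s,O+.085*Z+.0215*np.array([np.cos(a),np.sin(a),0])*2**.5).round(1) for a in np.radians(18.14+45+90*np.arange(4))])
    print('mill corners',[proj(s,O+.062*Z+a*.075*X+b*.065*Y).round(1) for a,b in((1,1),(-1,1),(-1,-1),(1,-1))])
E
```

```text
0 [0.47617553 0.3052925  0.0955127 ] [260.66709339 316.2197623 ] [127.57961154 215.58128296]
0.2 [0.48546759 0.30238055 0.10553895] [256.46811907 311.49052209] [127.857033  210.7955862]
0.4 [0.49647518 0.29893098 0.11343078] [251.52562305 307.08718812] [128.74161414 205.40860663]
0.9 [0.52849928 0.28889523 0.122     ] [237.46633834 298.77680635] [133.31697458 190.97868409]
s hinge [239.1891168 319.7013804] greenmark [232.49497533 322.70008506] redoff [239.01668975 327.62556636]
block corners [array([253.3, 285.8]), array([271.9, 283.6]), array([269.3, 270.2]), array([251.2, 272.2])]
mill corners [array([219.8, 292.5]), array([277.7, 316. ]), array([301.9, 276.9]), array([247.6, 257.2])]
t hinge [142.10681934 198.02364533] greenmark [129.60309062 192.61909792] redoff [128.03660272 199.39209511]
block corners [array([168.5, 203.1]), array([172.9, 220.4]), array([190.9, 215.2]), array([186.4, 198. ])]
mill corners [array([168.1, 173.9]), array([144.4, 231.7]), array([195.7, 249.6]), array([218.3, 190.9])]
```

The crops confirm the choice. The green mill has its socket at about (497,189) mm with the block at 18.1°, and its yaw is about -17.4°. The lever stands near 0.4 rad, with its knob at about (497,300,114). The cup bar is at about (426,-272) with its long axis at -24°. First move: lever approach at safe height.

{"name": "move_arm", "arguments": {"increments": [[[20,20,30],0.15],[[30,25,25],0.15],[[30,30,20],0.15],[[30,32,15],0.15],[[30,35,10],0.15],[[30,35,0],0.15],[[25,38,0],0.15],[[20,40,0],0.15]], "jaw": 1}}

```text
clock: 0.9
tool_pos: [0.4756, -0.3601, 0.2924]
orientation: [179.3, -0.1, -88.5]
force: [1.0, -0.7, -0.3]
opening: 0.0877
```

```bash
python3 -c "
from h import *
o=ctrl.get_obs();print({k:np.round(o[k],3) for k in('clock','joint_pos','tool_pos','orientation','force')})"
```

```text
{'clock': np.float64(0.9), 'joint_pos': array([-18.154,  10.837,  -0.261,   0.32 , -79.484,  19.627]), 'tool_pos': array([ 0.476, -0.36 ,  0.292]), 'orientation': array([ 1.79346e+02, -1.00000e-01, -8.84670e+01]), 'force': array([ 1.016, -0.718, -0.288])}
```

{"name": "move_arm", "arguments": {"increments": [[[20,45,0],0.15],[[15,47,0],0.15],[[12,48,0],0.15],[[10,48,0],0.15],[[5,48,0],0.15],[[0,48,0],0.15],[[-5,48,0],0.15],[[-5,48,0],0.15]]}}

```text
clock: 1.7
tool_pos: [0.527, 0.03, 0.2882]
orientation: [179.1, 0.1, -19.7]
force: [1.5, 0.4, 0.5]
opening: 0.0877
```

{"name": "move_arm", "arguments": {"increments": [[[-5,45,0],0.04],[[-5,45,0],0],[[-5,45,0],0],[[-5,45,-10],0],[[-5,40,-25],0],[[-3,30,-30],0],[[-2,15,-20],0],[[0,0,0],0]], "jaw": 0.1}}

```text
clock: 2.5
tool_pos: [0.4908, 0.3114, 0.199]
orientation: [179.1, 0.2, -16.6]
force: [-0.1, -0.2, -0.3]
opening: 0.0483
```

```bash
python3 -c "
from meas import *
o=ctrl.get_obs();print({k:np.round(o[k],4) for k in('clock','joint_pos','tool_pos','orientation','force')})
s=snap('side','s1');t=snap('top','t1')
a=cv2.resize(s['color'][230:350,190:310],(400,400));b=cv2.resize(t['color'][130:250,80:200],(400,400));cv2.imwrite('pics/c4.png',np.hstack([a,b])[:,:,::-1])
print(proj(s,o['tool_pos']),proj(t,o['tool_pos']))"
```

```text
{'clock': np.float64(2.5), 'joint_pos': array([ 51.7861,  12.1826, -10.5727,   0.1724, -68.1412,  21.5874]), 'tool_pos': array([0.4908, 0.3114, 0.199 ]), 'orientation': array([179.1079,   0.182 , -16.5625]), 'force': array([-0.1103, -0.2143, -0.258 ])}
[251.56582125 284.04081302] [109.7264409  199.18389332]
```

View pics/c4.png

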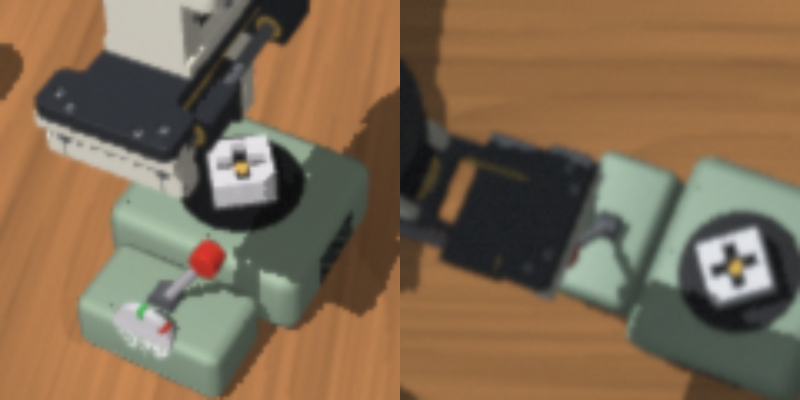

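```bash
python3 -c "
from meas import *
s=load('s1');a=cv2.resize(s['color'][170:330,170:380],(788,600),interpolation=2).copy()
cv2.imwrite('pics/c5.png',a[:,:,::-1])"
```

```text
(no output)
```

View pics/c5.png

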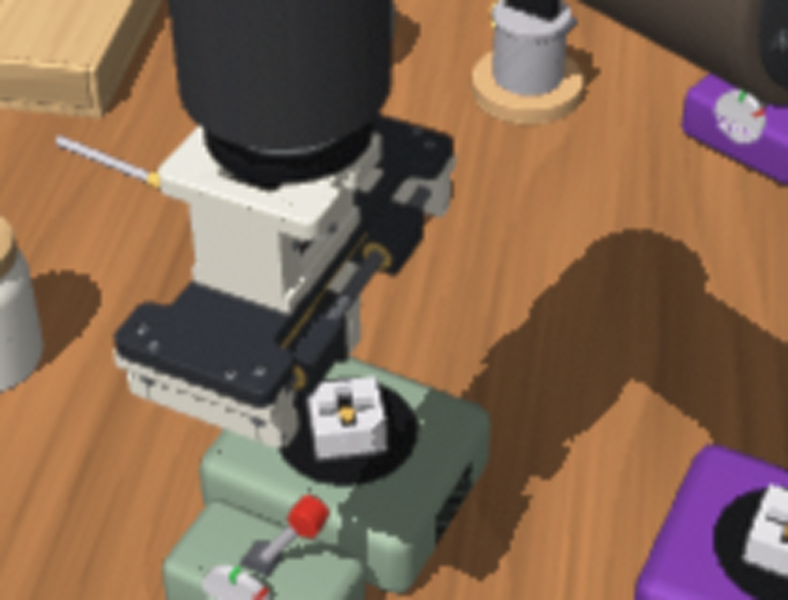

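```bash
python3 -c "
from meas import *
s=load('s1');t=load('t1')
p=np.array([.4908,.3114,.199])
for d in(-.095,-.045,-.024,0,.024,.045,.095):
  for z in(0,.066): print(d,z,((proj(s,p+d*Y+z*Z)-[170,170])*3.75).round(),proj(t,p+d*Y+z*Z).round(1))
print(proj(s,ctrl.get_obs()['tool_pos']))
cv2.imwrite('pics/c6.png',cv2.resize(t['color'][100:280,20:230],(787,675)[0:2],interpolation=2)[:600,:,::-1])
"
```

```text
-0.095 0 [389. 313.] [151.8 213.7]
-0.095 0.066 [389. 224.] [142.8 207.1]
-0.045 0 [347. 371.] [129.6 206. ]
-0.045 0.066 [344. 281.] [119.  198.9]
-0.024 0 [328. 397.] [120.3 202.8]
-0.024 0.066 [325. 307.] [109.1 195.4]
0 0 [306. 428.] [109.7 199.2]
0 0.066 [301. 337.] [ 97.8 191.5]
0.024 0 [283. 459.] [ 99.2 195.5]
0.024 0.066 [277. 368.] [ 86.6 187.6]
0.045 0 [262. 488.] [ 90.  192.3]
0.045 0.066 [255. 397.] [ 76.8 184.2]
0.095 0 [208. 561.] [ 68.2 184.8]
0.095 0.066 [198. 470.] [ 53.5 176.2]
[250.80260454 282.55721198]
```

View pics/c6.png

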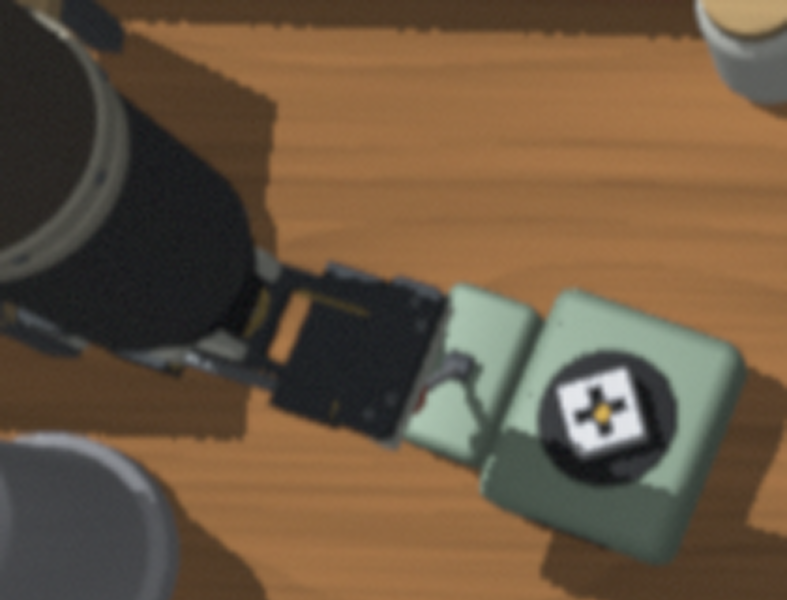

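```bash
python3 -c "
from meas import *
s=load('side0');cv2.imwrite('pics/c7.png',cv2.resize(s['color'][20:120,330:430],(600,600),interpolation=2)[:,:,::-1])
s=snap('side','s2');cv2.imwrite('pics/c8.png',cv2.resize(s['color'][220:340,190:310],(600,600),interpolation=2)[:,:,::-1])
p=ctrl.get_obs()['tool_pos'];print(p,(proj(s,p)-[190,220])*5)
for a in(-.039,.039):
  for d in (-.0965,.0965): print(a,d,(proj(s,p+a*X+d*Y+.066*Z)-[190,220])*5)
"
```

```text
[0.49297195 0.3104209  0.20312236] [302.44891237 310.30198909]
-0.039 -0.0965 [502.77836418  65.74076882]
-0.039 0.0965 [255.0370601  408.52964226]
0.039 -0.0965 [329.53187363   8.7960746 ]
0.039 0.0965 [ 59.24708583 328.89079148]
```

View pics/c7.png

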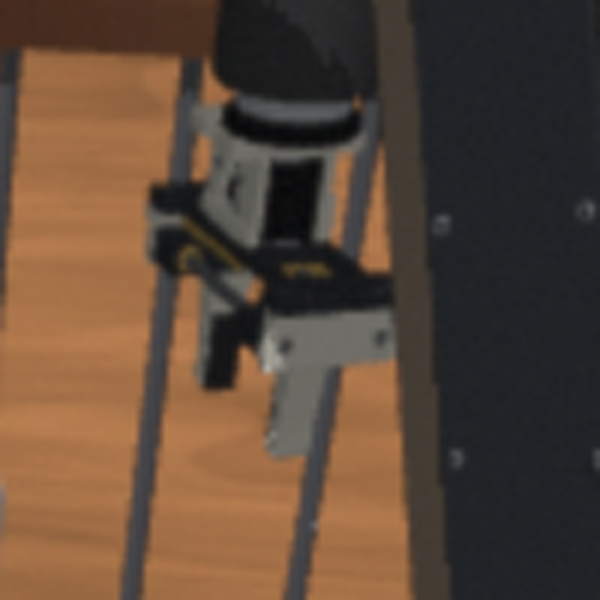

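View pics/c8.png

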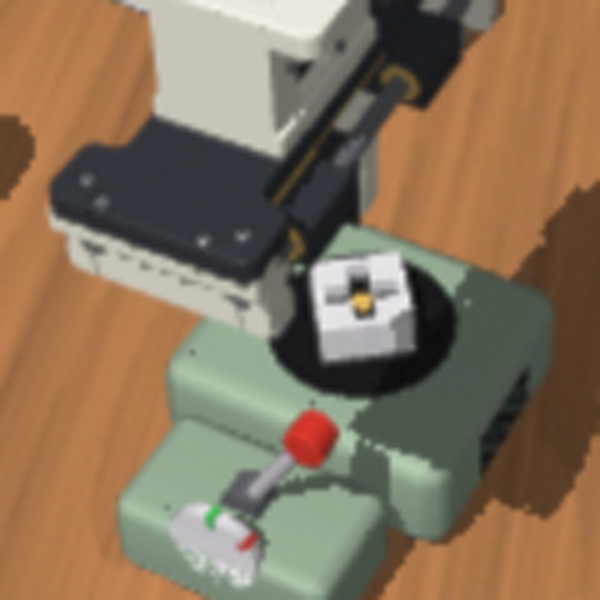

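```bash
python3 -c "
from meas import *
s=load('side0');p=np.array([.2588,-.6229,.1946]);j=np.array([-.384,.923,0]);k=np.array([.923,.384,0])
for d in(-.065,-.044,.044,.065):
  for a in(-.0095,.0095): print(d,a,(proj(s,p+d*j+a*k)-[330,20])*6)
print(onz(s,330+285/6,20+455/6,.195),onz(s,330+217/6,20+388/6,.195))
"
```

```text
-0.065 -0.0095 [210.64814246 421.41240018]
-0.065 0.0095 [181.59224223 424.19766997]
-0.044 -0.0095 [223.98928452 435.000814  ]
-0.044 0.0095 [194.66879893 437.84508607]
0.044 -0.0095 [282.96232543 495.06689239]
0.044 0.0095 [252.47937422 498.17939223]
0.065 -0.0095 [297.81581638 510.19568578]
0.065 0.0095 [267.04190304 513.37765082]
[ 0.2309768  -0.64256424  0.195     ] [ 0.27127036 -0.7390886   0.195     ]
```

{"name": "move_arm", "arguments": {"increments": [[[2,-5,0],-0.015],[[2,-5,-10],0],[[0,0,-10],0],[[0,0,-10],0],[[0,0,-10],0],[[0,0,-10],0],[[0,0,0],0],[[0,0,0],0]]}}

```text
clock: 3.45
tool_pos: [0.4991, 0.2964, 0.152]
orientation: [179.6, -0.1, -17.9]
force: [0.2, 0.9, 0.5]
opening: 0.048
```

```bash
cat > look.py <<'E'
import sys
from meas import *
# look.py tag  su sv  tu tv  half
tag=sys.argv[1];su,sv,tu,tv,h=map(int,sys.argv[2:7])
o=ctrl.get_obs()
s=snap('side','s'+tag);t=snap('top','t'+tag)
def cr(i,u,v): 
    x=max(0,min(560-2*h,u-h));y=max(0,min(420-2*h,v-h)); return cv2.resize(i[y:y+2*h,x:x+2*h],(400,400),interpolation=2),x,y
a,ax,ay=cr(s['color'],su,sv);b,bx,by=cr(t['color'],tu,tv);cv2.imwrite(f'pics/z{tag}.png',np.hstack([a,b])[:,:,::-1])
p=o['tool_pos'];print('crop0',ax,ay,bx,by,'scale',200/h,'tcp px',proj(s,p).round(1),proj(t,p).round(1))
o=ctrl.get_obs();print({k:np.round(o[k],4).tolist() for k in('clock','tool_pos','orientation','force','opening')})
E
python3 look.py a 245 290 130 200 50
```

```text
crop0 195 240 80 150 scale 4.0 tcp px [249.9 293.7] [124.5 200.5]
{'clock': 3.55, 'tool_pos': [0.4991, 0.2966, 0.1522], 'orientation': [179.645, -0.136, -17.8641], 'force': [0.2984, -0.2496, -0.4448], 'opening': 0.048}
```

View pics/za.png

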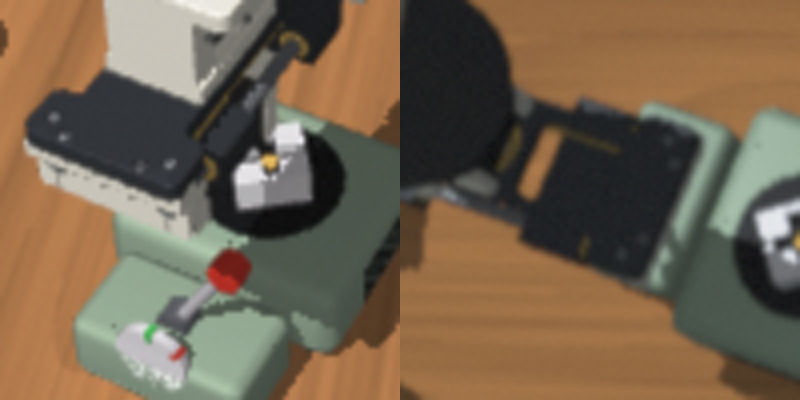

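{"name": "move_arm", "arguments": {"increments": [[[-1,1,-10],0],[[-1,2,-10],0],[[0,0,-10],0],[[0,0,-10],0],[[0,0,-10],0],[[0,0,0],0],[[0,0,0],0],[[0,0,0],0]]}}

```text
clock: 4.35
tool_pos: [0.4967, 0.3, 0.0976]
orientation: [179.6, -0.1, -17.8]
force: [0.5, -0.5, 0.1]
opening: 0.0481
```

```bash
python3 look.py b 245 290 130 200 50
```

```text
crop0 195 240 80 150 scale 4.0 tcp px [251.6 312.3] [130.4 206.8]
{'clock': 4.45, 'tool_pos': [0.4969, 0.3002, 0.098], 'orientation': [179.6691, -0.1539, -17.8272], 'force': [0.0816, 0.5542, 0.4048], 'opening': 0.0481}
```

View pics/zb.png

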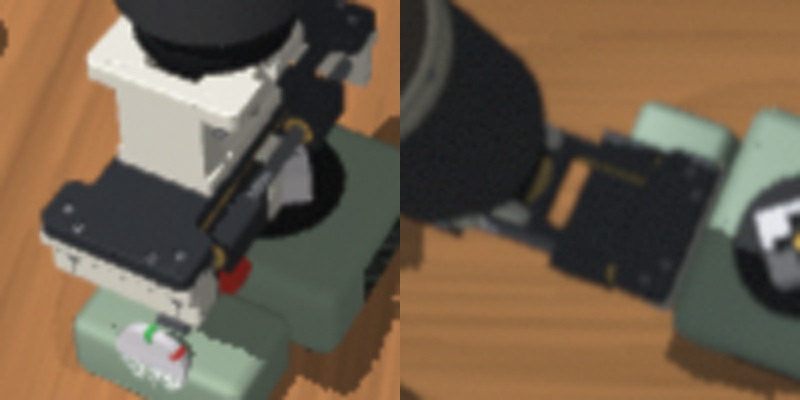

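{"name": "move_arm", "arguments": {"increments": [[[0,0,0],0],[[0,0,0],0],[[0,0,0],0],[[0,0,0],0],[[0,0,0],0],[[0,0,0],0],[[0,0,0],0],[[0,0,0],0]], "jaw": -1}}

```text
clock: 5.25
tool_pos: [0.4974, 0.3007, 0.0993]
orientation: [179.8, -0.2, -17.8]
force: [0.2, -0.7, -0.4]
opening: 0.0003
```

```bash
python3 look.py c 245 290 130 200 50
```

```text
crop0 195 240 80 150 scale 4.0 tcp px [251.1 312. ] [129.9 206.3]
{'clock': 5.35, 'tool_pos': [0.4974, 0.3007, 0.0993], 'orientation': [179.7972, -0.2122, -17.8283], 'force': [-1.1462, 0.4082, 0.7749], 'opening': 0.0002}
```

View pics/zc.png

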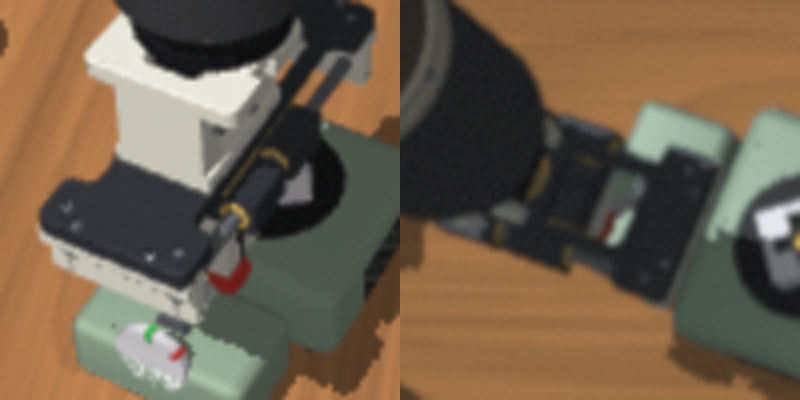

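```bash
python3 -c "
from meas import *
s=load('sc');t=load('tc')
p=np.array([.4974,.3007,.0993])
for z in (.066,.08,.1):
  for a,d in((-.039,.0965),(.039,.0965),(-.039,-.0965),(.039,-.0965)): q=p+a*X+d*Y+z*Z;print(z,a,d,'side',((proj(s,q)-[195,240])*4).round(),'top',((proj(t,q)-[80,150])*4+[400,0]).round())
o1,d1=ray(s,195+205/4,240+325/4);o2,d2=ray(s,195+55/4,240+270/4)
A=np.c_[d1,-d2];k,res,_,_=np.linalg.lstsq(A,-.078*X,rcond=None);print(k,res,o1+k[0]*d1-p,o2+k[1]*d2-p)
"
python3 - <<'E'
import cv2
a=cv2.imread('pics/sc.png');b=cv2.imread('pics/tc.png')
cv2.imwrite('pics/d1.png',cv2.resize(a[265:325,215:295],(800,600),interpolation=2));cv2.imwrite('pics/d2.png',cv2.resize(b[170:230,90:170],(800,600),interpolation=2))
E
```

```text
0.066 -0.039 0.0965 side [191. 378.] top [369. 209.]
0.066 0.039 0.0965 side [ 47. 316.] top [428.  78.]
0.066 -0.039 -0.0965 side [372. 106.] top [700. 324.]
0.066 0.039 -0.0965 side [245.  60.] top [754. 190.]
0.08 -0.039 0.0965 side [189. 359.] top [358. 203.]
0.08 0.039 0.0965 side [ 45. 297.] top [417.  71.]
0.08 -0.039 -0.0965 side [373.  87.] top [693. 320.]
0.08 0.039 -0.0965 side [244.  41.] top [748. 184.]
0.1 -0.039 0.0965 side [187. 331.] top [341. 195.]
0.1 0.039 0.0965 side [ 40. 269.] top [402.  60.]
0.1 -0.039 -0.0965 side [374.  60.] top [683. 314.]
0.1 0.039 -0.0965 side [243.  14.] top [739. 175.]
[0.77464387 0.80076696] [1.18767146e-05] [-0.01588534  0.10033203  0.10177124] [0.05925609 0.07978385 0.09985816]
```

View pics/d1.png

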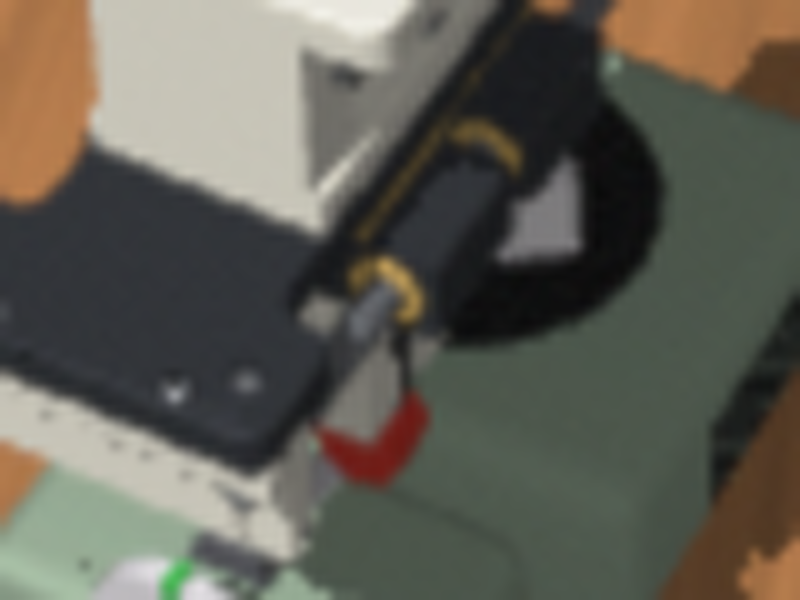

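View pics/d2.png

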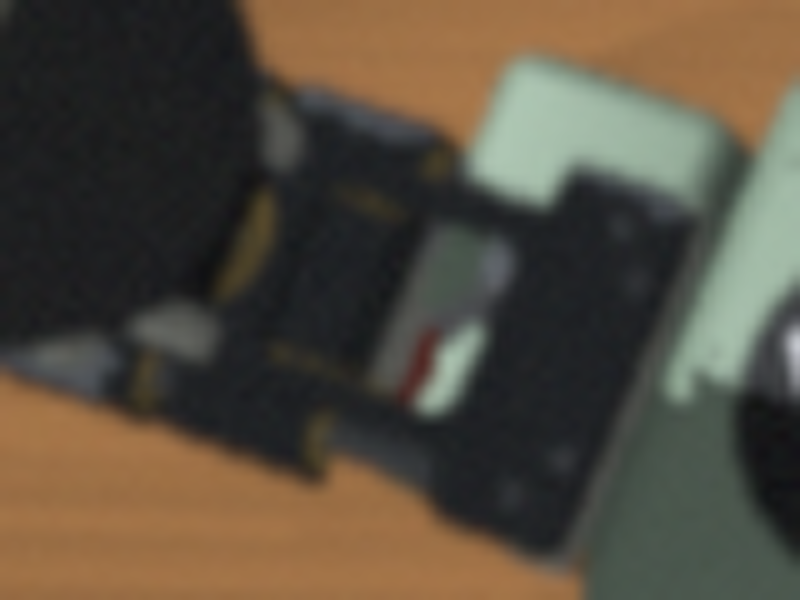

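The jaws shut on nothing. In both crops the fingertips sit just above the knob (side px 251,308), so the real tips are about 25–30 mm above the reported TCP. I'll open, go lower and grip again.

{"name": "move_arm", "arguments": {"increments": [[[0,0,0],0],[[0,0,0],0],[[0,0,0],0],[[0,0,-8],0],[[0,0,-8],0],[[0,0,-8],0],[[0,0,-4],0],[[0,0,0],0]], "jaw": 0.1}}

```text
clock: 6.15
tool_pos: [0.4969, 0.3002, 0.0679]
orientation: [179.7, -0.2, -17.8]
force: [0.2, -0.3, 0.2]
opening: 0.0478
```

{"name": "move_arm", "arguments": {"increments": [[[0,0,0],0],[[0,0,0],0],[[0,0,0],0],[[0,0,0],0],[[0,0,0],0],[[0,0,0],0],[[0,0,0],0],[[0,0,0],0]], "jaw": -1}}

```text
clock: 6.95
tool_pos: [0.4958, 0.2979, 0.0679]
orientation: [179.5, -0.1, -17.9]
force: [1.2, -0.9, -1.2]
opening: 0.0156
```

```bash
python3 look.py d 245 290 130 200 50
```

```text
crop0 195 240 80 150 scale 4.0 tcp px [252.6 320.4] [135.2 209.8]
{'clock': 7.05, 'tool_pos': [0.4958, 0.2979, 0.0679], 'orientation': [179.503, -0.1042, -17.8838], 'force': [-0.1125, -0.92, -0.9334], 'opening': 0.0157}
```

View pics/zd.png

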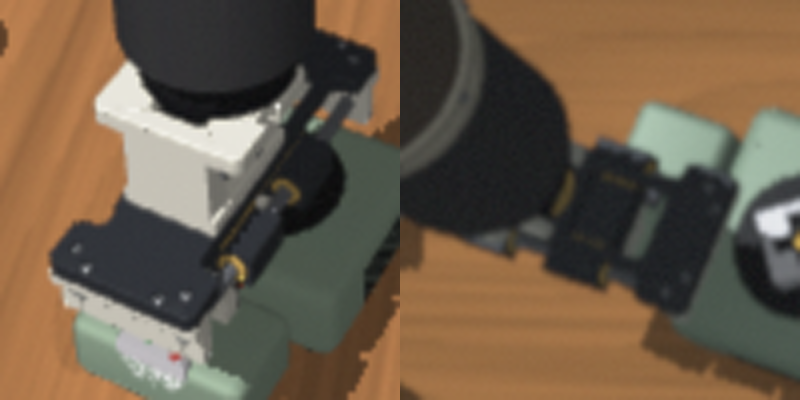

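{"name": "move_arm", "arguments": {"increments": [[[5,-1.5,2.4],0],[[5,-1.5,2],0],[[5,-1.5,1.6],0],[[5,-1.5,1.2],0],[[5,-1.5,0.8],0],[[4,-1.3,0.4],0],[[3,-0.9,0],0],[[0,0,0],0]]}}

```text
clock: 7.85
tool_pos: [0.5229, 0.289, 0.0765]
orientation: [179.4, 0.5, -17.9]
force: [-0.3, 0.3, -1.3]
opening: 0.0154
```

```bash
python3 look.py e 245 290 130 200 50
```

```text
crop0 195 240 80 150 scale 4.0 tcp px [241.1 313. ] [138.9 198. ]
{'clock': 7.95, 'tool_pos': [0.5228, 0.289, 0.0765], 'orientation': [179.3533, 0.4813, -17.9216], 'force': [-1.7738, 0.3246, 0.2272], 'opening': 0.0156}
```

View pics/ze.png

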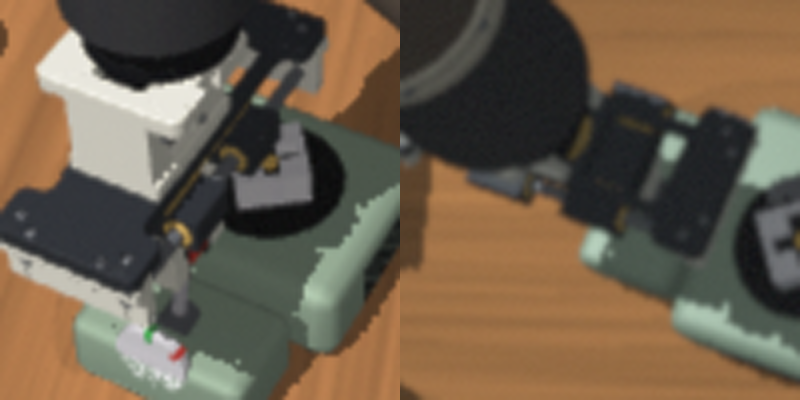

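{"name": "move_arm", "arguments": {"increments": [[[3,-1,0.3],0],[[3,-1,0],0],[[0,0,0],0],[[0,0,0],0],[[0,0,0],0],[[0,0,0],0],[[0,0,0],0],[[0,0,0],0]]}}

```text
clock: 8.75
tool_pos: [0.5285, 0.2871, 0.0768]
orientation: [179.3, 0.5, -17.9]
force: [-4.0, 1.2, 1.4]
opening: 0.0156
```

{"name": "move_arm", "arguments": {"increments": [[[0,0,0],0],[[0,0,0],0],[[0,0,0],0],[[0,0,8],0],[[0,0,20],0],[[0,0,30],0],[[0,0,30],0],[[0,0,30],0]], "jaw": 0.1}}

```text
clock: 9.55
tool_pos: [0.5288, 0.2847, 0.1968]
orientation: [179.0, 0.5, -17.9]
force: [-0.4, -0.2, -0.4]
opening: 0.0479
```

```bash
python3 look.py f 245 290 130 200 50
```

```text
crop0 195 240 80 150 scale 4.0 tcp px [235.8 272.6] [124.6 182.3]
{'clock': 9.65, 'tool_pos': [0.5314, 0.2864, 0.2009], 'orientation': [179.3945, 0.24, -17.8465], 'force': [-0.4836, -0.154, 0.541], 'opening': 0.0484}
```

View pics/zf.png

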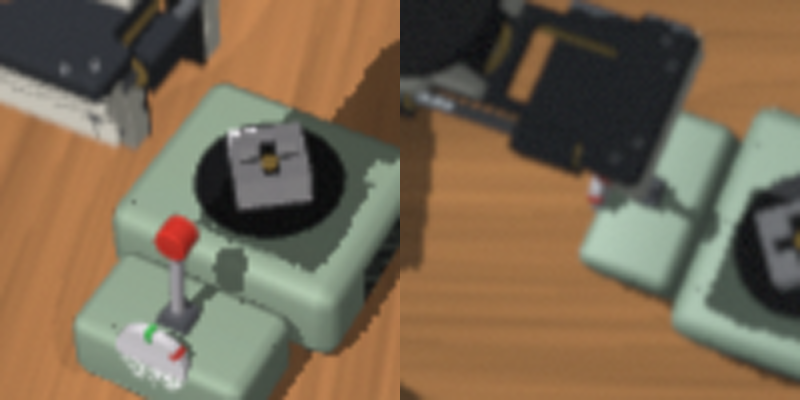

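Run:
```python
from meas import *
from scipy.optimize import minimize_scalar
for n in('side0','sf'):
    s=load(n);c=s['color'].astype(int)
    m,cc=comp((c[...,0]>110)&(c[...,1]<70)&(c[...,2]<70),(251,307) if n=='side0' else (239,299))
    r=minimize_scalar(lambda q:np.sum((proj(s,knob(q))-cc)**2),bounds=(0,1.8),method='bounded');print(n,cc,m.sum(),r.x,r.fun**.5)
```

```text
side0 [251.49333333 307.22666667] 75 0.3981574681110519 0.12921973079041763
sf [238.66216216 299.2972973 ] 74 0.8581438313711606 0.015903229022649498
```

{"name": "move_arm", "arguments": {"increments": [[[0,-20,25],-0.03],[[-6,-45,15],-0.03],[[-8,-48,5],-0.03],[[-9,-48,0],-0.02],[[-9,-48,0],0],[[-9,-48,0],0],[[-9,-48,0],0],[[-9,-48,0],0]]}}

```text
clock: 10.45
tool_pos: [0.4713, -0.0716, 0.2519]
orientation: [179.7, -0.2, -23.9]
force: [1.5, -0.2, 0.0]
opening: 0.0482
```

{"name": "move_arm", "arguments": {"increments": [[[-10,-48,0],0],[[-10,-45,0],0],[[-10,-40,0],0],[[-10,-30,-5],0],[[-5,-20,-5],0],[[-5,-10,-5],0],[[0,0,0],0],[[0,0,0],0]]}}

```text
clock: 11.25
tool_pos: [0.4161, -0.2768, 0.2408]
orientation: [179.8, -0.7, -24.3]
force: [0.1, 0.6, 0.6]
opening: 0.0478
```

```bash
python3 look.py g 312 165 385 240 50
```

```text
crop0 262 115 335 190 scale 4.0 tcp px [317.7 127.5] [396.2 240. ]
{'clock': 11.35, 'tool_pos': [0.4164, -0.2763, 0.2408], 'orientation': [179.7615, -0.6869, -24.2204], 'force': [0.454, -0.6312, 0.6142], 'opening': 0.048}
```

View pics/zg.png

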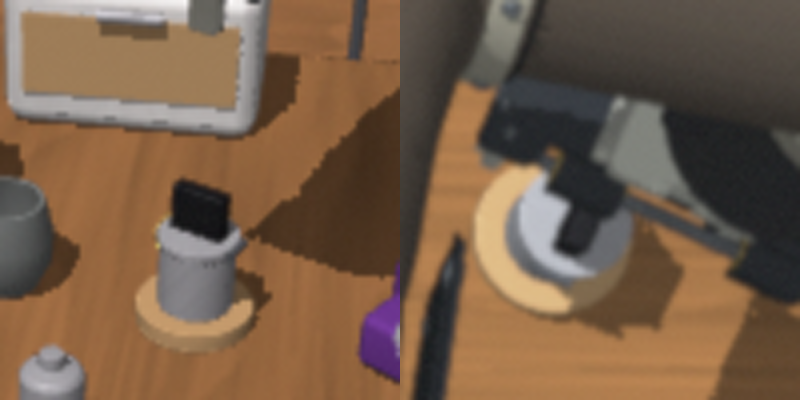

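Run:
```python
from meas import *
s=load('sg');p=np.array([.4164,-.2763,.2408]);a=np.radians(65.8);J=np.array([np.cos(a),np.sin(a),0]);K=np.array([J[1],-J[0],0])
for d in(.024,.035,.045):
  for k in(-.0095,.0095):
    for z in(0,.03): print(d,k,z,((proj(s,p+d*J+k*K+z*Z)-[262,115])*4).round(1))
cv2.imwrite('pics/d3.png',cv2.resize(s['color'][70:130,280:360],(800,600),interpolation=2)[:,:,::-1])
```

```text
0.024 -0.0095 0 [217.7  67. ]
0.024 -0.0095 0.03 [220.1  29. ]
0.024 0.0095 0 [194.7  60.1]
0.024 0.0095 0.03 [196.8  22.1]
0.035 -0.0095 0 [210.1  73.2]
0.035 -0.0095 0.03 [212.4  35. ]
0.035 0.0095 0 [187.   66.1]
0.035 0.0095 0.03 [189.   28.1]
0.045 -0.0095 0 [203.1  78.8]
0.045 -0.0095 0.03 [205.4  40.5]
0.045 0.0095 0 [180.   71.6]
0.045 0.0095 0.03 [181.9  33.5]
```

View pics/d3.png

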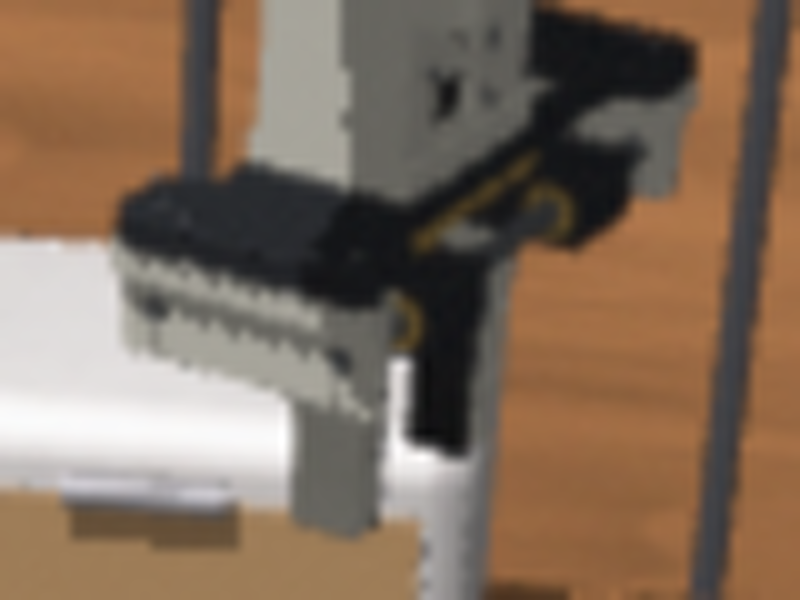

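Run:
```python
from meas import *
from scipy.optimize import least_squares
s=load('sg');p=np.array([.4164,-.2763,.2408]);a=np.radians(65.8);J=np.array([np.cos(a),np.sin(a),0]);K=np.array([J[1],-J[0],0])
f=lambda x:np.r_[proj(s,p-.024*J+x[0]*K+x[1]*J+x[2]*Z)-[323.7,115.2],proj(s,p+(.024+x[3])*J+x[0]*K+x[1]*J+x[2]*Z)-[313.6,123]]
for th in(.0,.012,.021):
  r=least_squares(lambda x:f(np.r_[x,th]),[0,0,.03]);print(th,r.x,r.fun)
```

```text
0.0 [-0.10358241  0.19638672  0.13712972] [-0.00486494 -0.00628353  0.00471477  0.00608957]
0.012 [ 0.00325233 -0.01569103  0.02247323] [-0.00486494 -0.00628353  0.00471476  0.00608957]
0.021 [ 0.08337838 -0.17474935 -0.06351915] [-0.00486494 -0.00628353  0.00471477  0.00608956]
```

{"name": "move_arm", "arguments": {"increments": [[[6,2,-5],0],[[5,1,-15],0],[[0,0,-20],0],[[0,0,-20],0],[[0,0,-20],0],[[0,0,-15],0],[[0,0,0],0],[[0,0,0],0]]}}

```text
clock: 12.15
tool_pos: [0.4341, -0.267, 0.1431]
orientation: [179.8, -1.0, -23.6]
force: [-0.0, 1.4, 0.7]
opening: 0.0483
```

```bash
python3 look.py h 312 155 385 240 40
```

```text
crop0 272 115 345 200 scale 5.0 tcp px [309.6 157.6] [380.5 238. ]
{'clock': 12.25, 'tool_pos': [0.4342, -0.2672, 0.1435], 'orientation': [179.842, -0.9968, -23.6533], 'force': [-0.1385, 0.2895, -0.5019], 'opening': 0.0483}
```

View pics/zh.png

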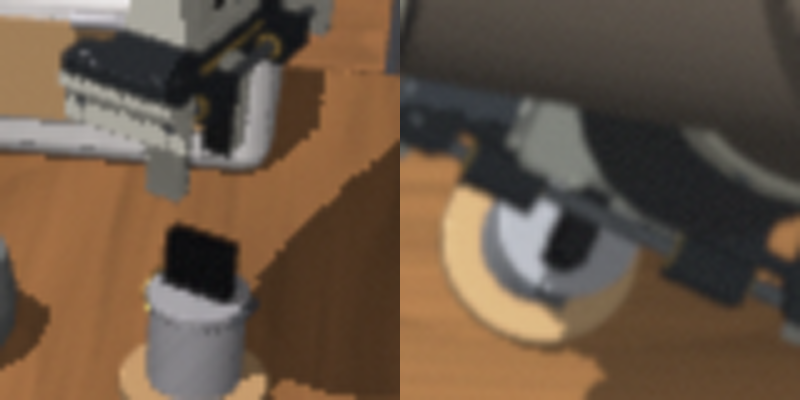

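{"name": "move_arm", "arguments": {"increments": [[[-4,-3,0],-0.01],[[-3,-2,-10],0],[[0,0,-10],0],[[0,0,-10],0],[[0,0,-10],0],[[0,0,-5],0],[[0,0,0],0],[[0,0,0],0]]}}

```text
clock: 13.05
tool_pos: [0.427, -0.2729, 0.0958]
orientation: [179.9, -1.1, -24.3]
force: [1.0, -0.2, 0.0]
opening: 0.0481
```

```bash
python3 look.py i 312 155 385 240 40
```

```text
crop0 272 115 345 200 scale 5.0 tcp px [311.4 169.8] [378.7 244.2]
{'clock': 13.15, 'tool_pos': [0.4272, -0.2729, 0.0961], 'orientation': [179.8773, -1.1568, -24.301], 'force': [0.2223, -0.3086, 0.4949], 'opening': 0.0481}
```

View pics/zi.png

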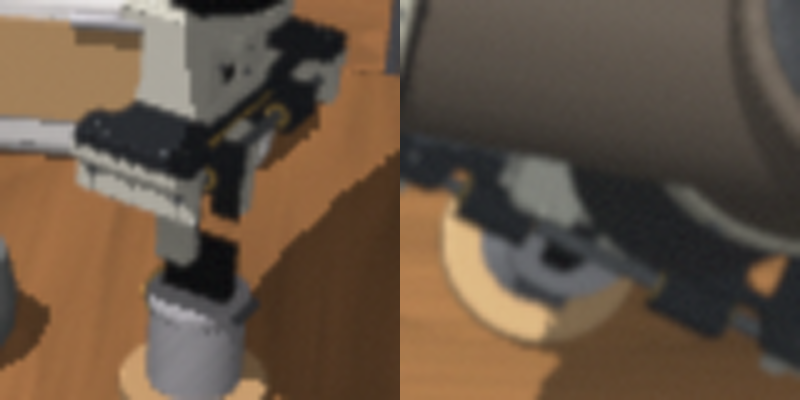

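{"name": "move_arm", "arguments": {"increments": [[[0,0,-8],0],[[0,0,-8],0],[[0,0,-8],0],[[0,0,-6],0],[[0,0,-2],0],[[0,0,0],0],[[0,0,0],0],[[0,0,0],0]]}}

```text
clock: 13.95
tool_pos: [0.4276, -0.2729, 0.0616]
orientation: [179.9, -1.2, -24.3]
force: [0.2, 0.3, -0.4]
opening: 0.0487
```

```bash
python3 look.py j 312 155 385 240 40
```

```text
crop0 272 115 345 200 scale 5.0 tcp px [310.6 178.9] [375.7 245.9]
{'clock': 14.05, 'tool_pos': [0.4276, -0.2729, 0.0617], 'orientation': [179.8855, -1.2196, -24.2901], 'force': [-0.5443, 0.5987, -0.7007], 'opening': 0.0482}
```

View pics/zj.png

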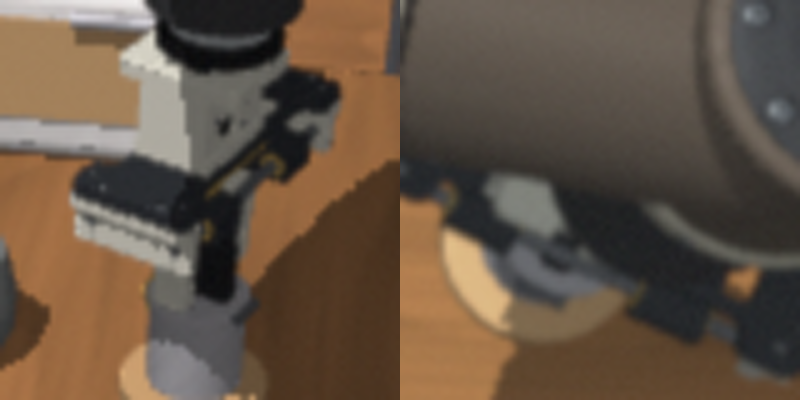

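{"name": "move_arm", "arguments": {"increments": [[[0,0,0],0],[[0,0,0],0],[[0,0,0],0],[[0,0,0],0],[[0,0,0],0],[[0,0,0],0],[[0,0,0],0],[[0,0,0],0]], "jaw": -1}}

```text
clock: 14.85
tool_pos: [0.4273, -0.2728, 0.0618]
orientation: [179.9, -1.2, -24.3]
force: [0.4, -0.1, -0.3]
opening: 0.0156
```

{"name": "move_arm", "arguments": {"increments": [[[0,0,4],0],[[0,0,10],0],[[0,0,15],0],[[0,0,20],0],[[0,0,25],0],[[0,0,25],0],[[0,0,20],0],[[0,0,0],0]]}}

```text
clock: 15.65
tool_pos: [0.4259, -0.2726, 0.1895]
orientation: [179.9, -1.2, -24.3]
force: [-0.0, -0.4, -2.1]
opening: 0.0161
```

```bash
python3 look.py k 312 145 385 240 50
```

```text
crop0 262 95 335 190 scale 4.0 tcp px [313.3 143.5] [388.  238.8]
{'clock': 15.75, 'tool_pos': [0.4243, -0.2718, 0.1864], 'orientation': [179.8928, -0.9666, -24.3387], 'force': [0.7286, -0.0177, -3.1468], 'opening': 0.0158}
```

View pics/zk.png

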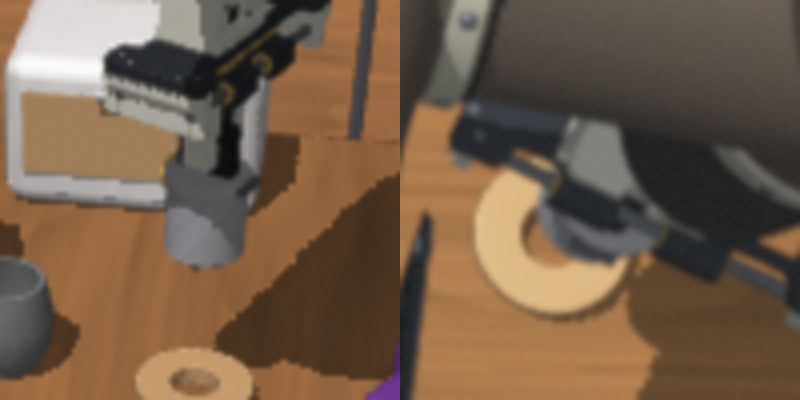

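Cup lifted (side px 312,150) with the coaster left in place; opening is 15.8 mm. Now carry it to the socket.

{"name": "move_arm", "arguments": {"increments": [[[3,20,20],0],[[6,35,15],0.05],[[7,42,3],0.1],[[8,45,0],0.1],[[8,45,0],0.1],[[8,45,0],0.1],[[8,45,0],0.1],[[8,45,0],0.1]]}}

```text
clock: 16.55
tool_pos: [0.4728, 0.0579, 0.2156]
orientation: [179.7, -0.0, 13.7]
force: [1.8, 0.3, -1.5]
opening: 0.0162
```

```bash
python3 -c "
from h import *
o=ctrl.get_obs();print(o['tool_pos'],o['orientation'],o['opening'])"
```

```text
[0.47280747 0.0578601  0.2155689 ] [ 1.79749594e+02 -1.58911860e-02  1.36513720e+01] 0.01621337056803777
```

Remaining: about (27,131) mm and 0.08 rad.

{"name": "move_arm", "arguments": {"increments": [[[7,40,0],0.04],[[6,35,0],0.02],[[5,25,0],0],[[4,15,0],0],[[2,7,0],0],[[0,0,0],0],[[0,0,0],0],[[0,0,0],0]]}}

```text
clock: 17.35
tool_pos: [0.4926, 0.1865, 0.2065]
orientation: [179.6, 0.8, 17.7]
force: [-0.3, -0.7, -2.0]
opening: 0.0159
```

```bash
python3 look.py l 260 270 175 205 50
```

```text
crop0 210 220 125 155 scale 4.0 tcp px [262.5 238.6] [168.5 199.3]
{'clock': 17.45, 'tool_pos': [0.4928, 0.1866, 0.2068], 'orientation': [179.5628, 0.7889, 17.7027], 'force': [-0.1415, -0.3913, -2.3057], 'opening': 0.0157}
```

View pics/zl.png

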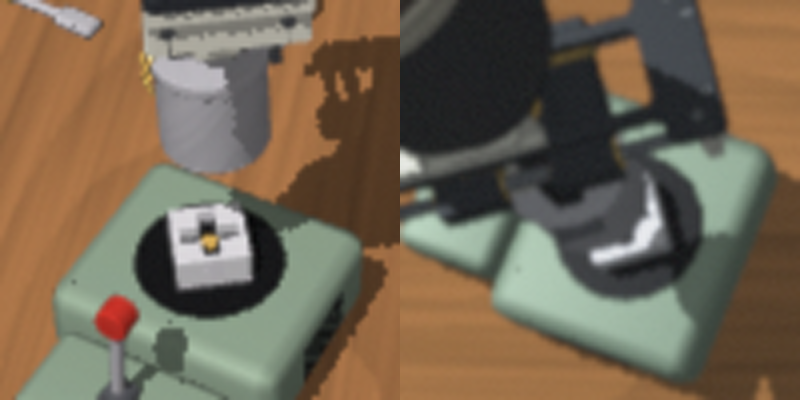

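{"name": "move_arm", "arguments": {"increments": [[[4,2,0],0.008],[[3,1,-5],0],[[0,0,-10],0],[[0,0,-10],0],[[0,0,-10],0],[[0,0,-8],0],[[0,0,0],0],[[0,0,0],0]]}}

```text
clock: 18.25
tool_pos: [0.4997, 0.1879, 0.1593]
orientation: [179.6, 0.8, 18.1]
force: [0.1, 0.0, -1.5]
opening: 0.0156
```

```bash
python3 look.py m 260 270 175 205 40
cat > cupfit.py <<'E'
import sys
from meas import *
tag=sys.argv[1];p=np.array(eval(sys.argv[2]));yw=np.radians(float(sys.argv[3]))
s=load('s'+tag);c=p+np.array([-.0025*np.cos(yw),-.0025*np.sin(yw),-.0598])
a=np.linspace(0,2*np.pi,181);
def circ(z,r): return np.array([proj(s,c+[r*np.cos(t),r*np.sin(t),z]) for t in a])
x0,y0,sc=map(float,sys.argv[4:7])
for z,r in((.016,.031),(.078,.033),(.082,.033)):
    q=(circ(z,r)-[x0,y0])*sc; print(z,'L',q[q[:,0].argmin()].round(1),'R',q[q[:,0].argmax()].round(1),'B',q[q[:,1].argmax()].round(1))
print('cup',c)
E
```

```text
crop0 220 230 135 165 scale 5.0 tcp px [259.7 254.5] [173.1 201. ]
{'clock': 18.35, 'tool_pos': [0.4998, 0.188, 0.1596], 'orientation': [179.5694, 0.8224, 18.0791], 'force': [0.0331, 0.1328, -2.5672], 'opening': 0.0155}
```

View pics/zm.png

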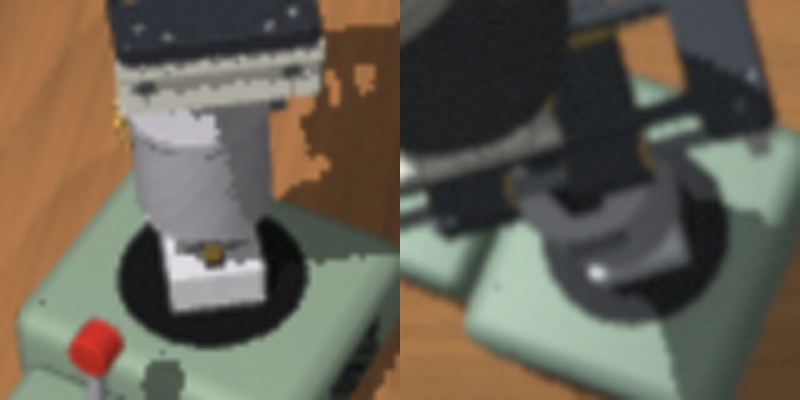

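```bash
python3 cupfit.py m "[.4998,.188,.1596]" 18.1 220 230 10
python3 -c "
import cv2
a=cv2.imread('pics/sm.png');cv2.imwrite('pics/d4.png',cv2.resize(a[230:290,220:300],(800,600),interpolation=2))
a=cv2.imread('pics/tm.png');cv2.imwrite('pics/d5.png',cv2.resize(a[180:240,145:225],(800,600),interpolation=2))"
```

```text
0.016 L [275.7 385.5] R [547.  379.6] B [409.3 481.4]
0.078 L [255.4 187.5] R [555.7 181.5] B [403.1 288.8]
0.082 L [254.6 174.2] R [555.7 168.2] B [402.7 275.4]
cup [0.49742371 0.18722331 0.0998    ]
```

View pics/d4.png

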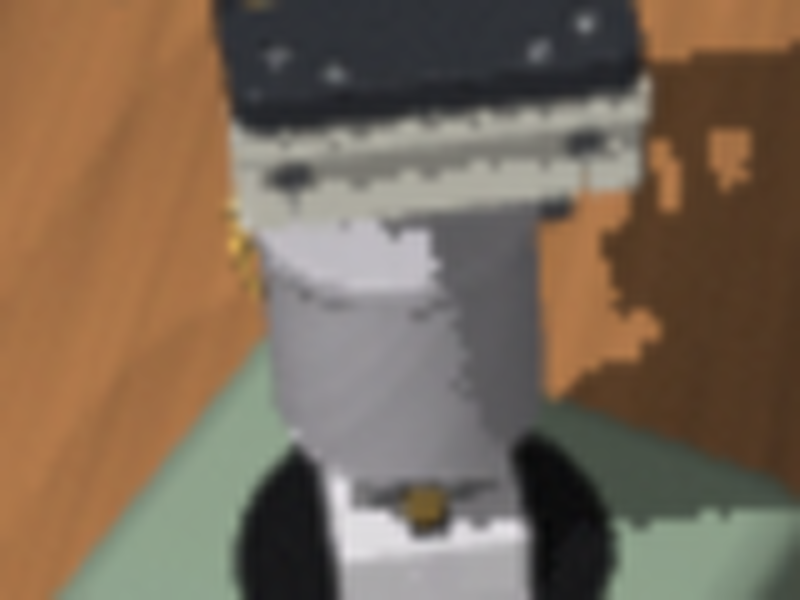

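View pics/d5.png

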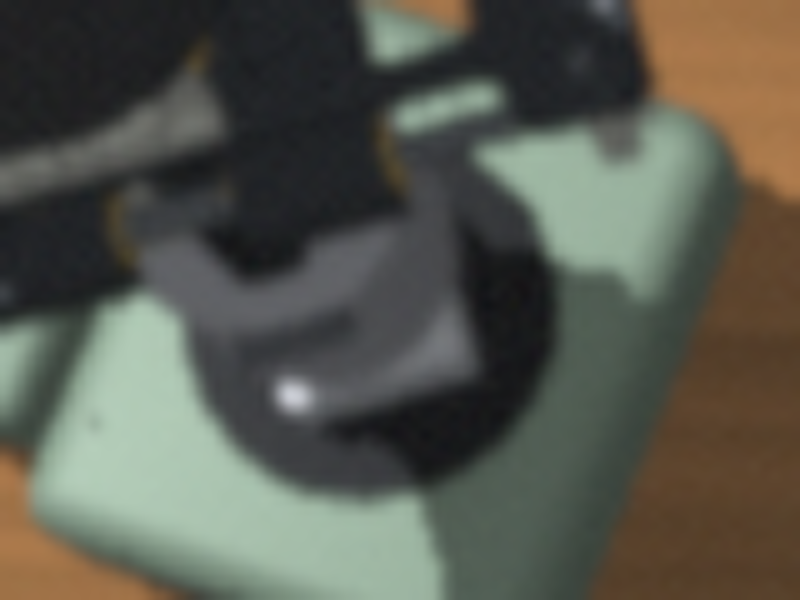

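{"name": "move_arm", "arguments": {"increments": [[[-0.8,1.5,0],0],[[0,0,-3],0],[[0,0,-3],0],[[0,0,-3],0],[[0,0,-3],0],[[0,0,-3],0],[[0,0,-2],0],[[0,0,0],0]]}}

```text
clock: 19.15
tool_pos: [0.4995, 0.1902, 0.1423]
orientation: [179.6, 0.7, 18.1]
force: [0.5, -0.2, -2.0]
opening: 0.0158
```

```bash
python3 -c "
from h import *
o=ctrl.get_obs();print({k:np.round(o[k],4).tolist() for k in('clock','tool_pos','orientation','force','moment','opening')})"
```

```text
{'clock': 19.15, 'tool_pos': [0.4995, 0.1902, 0.1423], 'orientation': [179.6148, 0.6983, 18.0921], 'force': [0.52, -0.188, -2.0086], 'moment': [-0.1023, 0.1181, -0.0051], 'opening': 0.0158}
```

{"name": "move_arm", "arguments": {"increments": [[[0,0,-2],0],[[0,0,-2],0],[[0,0,-2],0],[[0,0,-2],0],[[0,0,-2],0],[[0,0,0],0],[[0,0,0],0],[[0,0,0],0]]}}

```text
clock: 19.95
tool_pos: [0.4996, 0.1898, 0.134]
orientation: [179.6, 0.7, 18.2]
force: [-1.7, -0.7, 1.9]
opening: 0.016
```

```bash
python3 look.py n 260 270 175 205 40; python3 -c "
from h import *
o=ctrl.get_obs();print(o['moment'])"
```

```text
crop0 220 230 135 165 scale 5.0 tcp px [259.8 263.1] [174.8 203.5]
{'clock': 20.05, 'tool_pos': [0.4995, 0.1898, 0.134], 'orientation': [179.5649, 0.6596, 18.1496], 'force': [-2.4514, -0.2579, 1.4772], 'opening': 0.0156}
[-0.30071995  0.99895809  0.01993725]
```

View pics/zn.png

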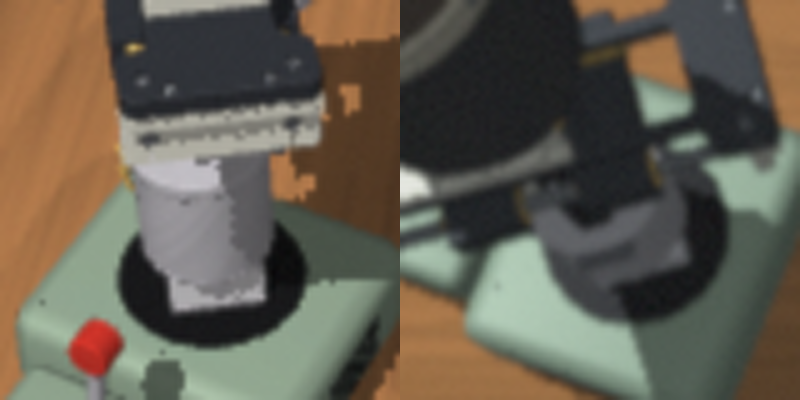

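{"name": "move_arm", "arguments": {"increments": [[[-0.5,0,-1.5],0],[[-0.3,0,-1.5],0],[[0,0,-1.5],0],[[0,0,-1.5],0],[[0,0,-1.5],0],[[0,0,-1.5],0],[[0,0,-1.5],0],[[0,0,-1.5],0]]}}

```text
clock: 20.85
tool_pos: [0.5013, 0.1903, 0.1293]
orientation: [179.5, 0.2, 18.3]
force: [-6.9, -2.0, 14.8]
opening: 0.0158
```

```bash
python3 look.py o 260 270 175 205 40; python3 -c "
from h import *
o=ctrl.get_obs();print(o['moment'])"
```

```text
crop0 220 230 135 165 scale 5.0 tcp px [259.1 264.6] [175.  203.2]
{'clock': 20.95, 'tool_pos': [0.5014, 0.1903, 0.1294], 'orientation': [179.5195, 0.1912, 18.32], 'force': [-6.4471, -2.1963, 14.4721], 'opening': 0.0159}
[-6.13905452e-01  2.73641365e+00 -1.86883043e-03]
```

View pics/zo.png

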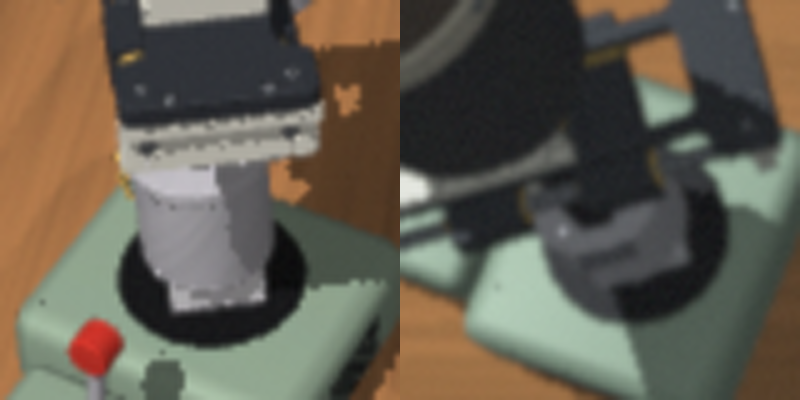

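{"name": "move_arm", "arguments": {"increments": [[[-1,-0.3,-0.5],0],[[-1,-0.3,-0.5],0],[[0,0,-1],0],[[0,0,-1],0],[[0,0,-1],0],[[0,0,-1],0],[[0,0,-1],0],[[0,0,-1],0]]}}

```text
clock: 21.75
tool_pos: [0.5013, 0.1903, 0.1293]
orientation: [179.5, -0.2, 18.5]
force: [-6.1, -1.6, 14.0]
opening: 0.0157
```

```bash
python3 -c "
from h import *
o=ctrl.get_obs();print(o)"
```

```text
{'clock': 21.75, 'joint_pos': array([ 42.18189088,  10.5395577 , -22.62648907,   0.63522685,
       -56.84207884,  65.92935573]), 'qvel': array([ 0.05786215, -0.13519541, -0.38701005,  0.18177023,  0.3150182 ,
        0.05423539]), 'tau': array([-4.65081548e-01, -3.48398137e+01,  2.43970835e+01,  5.59219971e+00,
        2.25855142e+00, -2.24433350e-02]), 'tool_pos': array([0.50127264, 0.19029552, 0.12928655]), 'orientation': array([179.51052637,  -0.20798237,  18.45961161]), 'force': array([-6.11986302, -1.62346129, 14.01606151]), 'moment': array([-0.62379106,  2.64256841, -0.06471169]), 'opening': 0.015734811487486067}
```

```bash
python3 look.py p 260 270 175 205 40; python3 cupfit.py p "[.4996,.1895,.1288]" 18.1 220 240 10
python3 -c "
import cv2
a=cv2.imread('pics/sp.png');cv2.imwrite('pics/d6.png',cv2.resize(a[240:300,220:300],(800,600),interpolation=2))"
```

```text
crop0 220 230 135 165 scale 5.0 tcp px [259.1 264.7] [175.  203.2]
{'clock': 21.85, 'tool_pos': [0.5013, 0.1903, 0.1293], 'orientation': [179.5122, -0.2162, 18.4595], 'force': [-5.7423, -0.9717, 14.3478], 'opening': 0.0163}
0.016 L [280.5 383.2] R [547.  377.2] B [411.8 479.6]
0.078 L [260.7 192.7] R [555.5 186.6] B [405.8 294.8]
0.082 L [259.9 179.9] R [555.5 173.8] B [405.4 281.9]
cup [0.49722371 0.18872331 0.069     ]
```

View pics/d6.png

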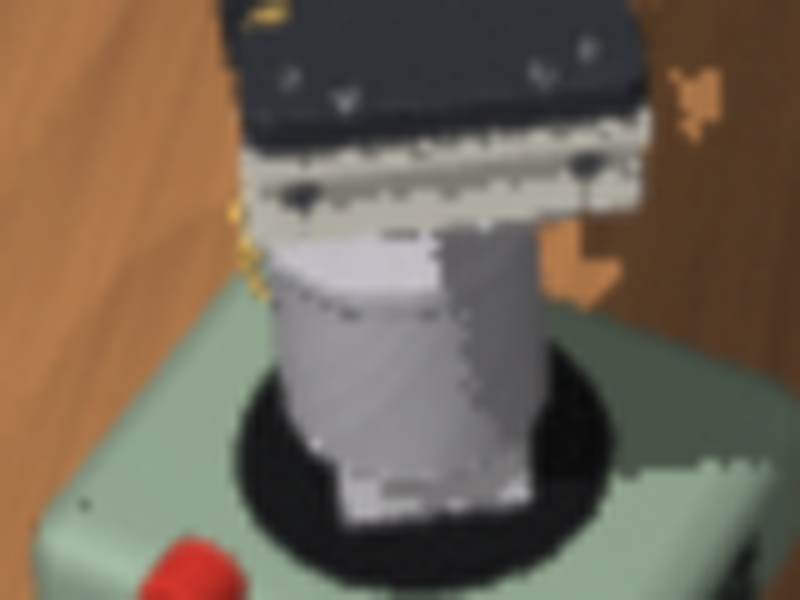

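Run:
```python
from meas import *
from scipy.optimize import minimize_scalar
s=load('sp');c=s['color'].astype(int)
m,cc=comp((c[...,0]>110)&(c[...,1]<70)&(c[...,2]<70),(239,299))
r=minimize_scalar(lambda q:np.sum((proj(s,knob(q))-cc)**2),bounds=(0,1.8),method='bounded');print(cc,r.x,r.fun**.5)
b=load('side0')
d=np.abs(b['color'].astype(int)-c).max(2);
for n,(u,v) in dict(mate=(263,175),disp=(275,217),tin=(163,250),flask=(247,148),bomb=(210,217)).items(): print(n,(d[v-12:v+12,u-12:u+12]>60).mean())
o=ctrl.get_obs();print(o['clock'],o['tool_pos'],o['force'],o['opening'])
```

```text
[238.66216216 299.2972973 ] 0.8581438313711606 0.015903229022649498
mate 0.2829861111111111
disp 0.296875
tin 0.0
flask 0.7847222222222222
bomb 0.0
21.85 [0.50133275 0.19033233 0.12934326] [-5.74230074 -0.97171583 14.34777819] 0.01629991094464158
```

View pics/sp.png

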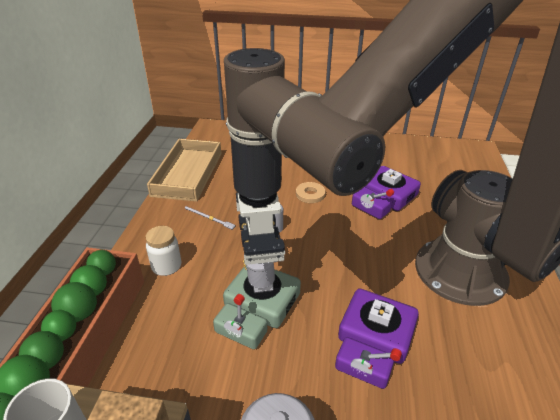

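The side picture shows the cup seated on the block (262,278) and the lever upright (239,299). The coaster, jar and bombilla are in place. The mate, dispenser and flask are hidden behind the arm, which was kept clear of them throughout. Handing in.

```bash
python3 -c "
from h import *
print(ctrl.close_job());o=ctrl.get_obs();print(o['clock'],o['tool_pos'],o['force'],o['opening'])"
```

```text
the job is handed in; nothing more can be done
None
the job is handed in; nothing more can be done
```

I swung the lever upright, took the cup off its coaster by the bar, meshed it in the green mill's socket and pressed it home. I handed in with the cup still gripped and pushed down, at about 22 s.

**Last checks, just before handing in:**
- **Lever:** about 0.86 rad from the knob's position in the picture, against 0.77–1.03 allowed.
- **Depth:** the cup stopped hard at the predicted home height. The tool read 0.1293 m, within about 0.5 mm of where home should be, and pushing on did not move it further.
- **Push:** about 14 N upward on the tool, steady, well above what the spring alone gives at home.
- **Grip:** the jaws stood at 16 mm, the thickness of the bar.
- **Turn:** about 0.3° off the block's measured angle.

**What failed, disagreed or could not be checked:**
- **First grip missed:** my first try at the lever knob closed on nothing. The fingertips are about 30 mm above the reported TCP, so I went lower and gripped on the second try.
- **Start angle:** the lever stood near 0.4 rad at the start, not 0.
- **Side load:** about 6 N sideways remained on the seated cup. I tried to ease it with a small shift and it did not change.
- **Bystanders:** the mate, dispenser and flask were hidden behind the arm in the last side picture. I felt no contact on the way, but I did not see them at the end.
- **Seating in the picture:** the cup's edge on the block is only readable to about 1.5 mm there, so the seating rests mainly on the height and force readings.

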